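Load a counting chamber under the spring clip of a light base

ROBOT

A 6-joint arm with a two-finger parallel gripper is mounted at the origin on the work surface. World frame = base frame: x ahead of the robot, y to its left, z up, the work surface at z = 0. Lengths are in m, angles in degrees, forces in N, time in s.
With the tool pointing down it reaches from about 0.4 to 0.825 m from the base axis. Payload 7 kg.
Tool frame: the origin (TCP) lies midway between the tips of the shut fingers; the grasp point (between the pads) lies 19 mm behind it; z points along the fingers, y is the direction in which the jaws open and shut (so a half turn about z gives the same grasp; the last joint's range is limited). The gripper opens to 88 mm and grips with 3 to 60 N. Pads are 19 mm wide; open, the fingers measure 130 mm over their backs; the gripper's body (78 mm by 193 mm) begins 47 mm behind the grasp point.
Start: joints at [80.334, 20.546, 0.682, 0, -70.136, -16.507], TCP at [0.298, 0.606, 0.227] pointing down, gripper open.
Joint ranges: [-176.03, 176.03], [-82.01, 121.73], [-58.28, 71.71], [-173.87, 95.51], [-174.79, -0.11], [-173.66, 173.66]. Speed limits (degrees/s): [136.94, 136.94, 172.46, 180, 180, 180].

INTERFACE

Orientations are given as a 3x3 rotation matrix whose columns are the frame's x, y, z axes.
In Python, from rig import robot gives the robot as it stands. Calls block until the motion is done:
- robot.goto(position, orientation): joint-space move of the TCP to a pose.
- robot.servo_line(position, ori=None, speed=0.15): straight line of the TCP; ori=None keeps the orientation; speed is the mean speed in m/s.
- robot.movej(angles): joint-space move.
- robot.move_gripper(opening): opening from 0.0 (shut) to 1.0 (fully open); the grip force is fixed at half the most; returns when the fingers have stopped.
- robot.dwell(seconds).
- robot.ik(position, orientation): joint angles nearest the present ones, or None.
- robot.grab_frame(name): name is "scene" or "top" or "wrist"; returns (picture, depth): 420x560x3 uint8, red, green, blue; 420x560 float32, m along the optical axis (not along the pixel's ray), 0 where there is no reading.
- robot.camera_info(name): a dict with "vfov" (degrees; the focal length in pixels is half the picture's height over the tangent of half this angle, whatever the lens; pixels are square), "cx", "cy" (the principal point, pixels), "view" (4x4, takes a point from world to camera coordinates); the wrist camera has in their place "T_tool_cam" (4x4, takes a point from camera to tool coordinates, whose origin is the TCP and whose axes are the flange's). Camera axes: x right, y down, z forward; pixel columns grow to the right and rows downward; lengths in m; the calibration is good to about 2 mm. A picture is of the moment at which its call begins: read the wrist's pose just before it. camera_info takes no time and is no camera call.
A pose or a line that the arm cannot do raises robot.Unreachable and nothing moves.
- robot.job_done(): hands the job in, once; it reports no verdict.
Readings, each from a call of its own:
- robot.read_t(): time.
- robot.read_qpos(): joint angles.
- robot.read_qvel(): joint speeds.
- robot.read_effort(): joint torques, N m.
- robot.read_position(): TCP position.
- robot.read_tcp_rot(): TCP orientation.
- robot.read_force(): force on the tool from outside, world axes, zero at the start.
- robot.read_ft_torque(): the same for the moment, N m.
- robot.read_grip_width(): opening from 0.0 (shut) to 1.0 (fully open).
Only numpy, scipy, OpenCV 4.12 (cv2) and the standard library are available. Lean on these libraries where they do the work, as an engineer would, in place of code of your own. Each camera call takes 0.05 s, during which the arm holds its last target. There are 200 camera calls.

TASK

Lift the spring clip on the light base until it stays up by itself, take the glass counting chamber from the blue tray, slide it flat along the lit bed beneath the clip and push it with light pressure fully home against both the end stop and the side fence. Then bring the clip down under control so that its foot settles gently on the far end of the chamber (do not let it snap onto the glass), and let go. Treat the glass gently and leave the dishes, the bottle and the tally counter where they are.

Things in the scene. Friction and masses are not known exactly. Their poses are not given: they have to be found in the camera images.
- light_base: Low white microscope light base, 240 (x) by 200 (y) by 60 mm high, fixed. Origin at the centre of its underside, z up; x is the way the chamber is slid home (away from the robot), y points to the side fence. On its grey stage plate lies a bright opal bed, 24 mm wide (y -12 to 12), from x -66 to 38, 8 mm high; the chamber rests flat on it and overhangs it 6 mm on both long sides, room for fingers.
- guide: Rigid aluminium L guide; origin on the stage plate 60 mm above that of light_base, same axes. The chamber's centre is 10.5 mm above it when home, long side along x. End stop: face at x 38 mm, y -15 to 15, with a lip over the chamber's last 4 mm, 2.5 mm above it, so it must be slid in. Side fence: face at y 18, x 4 to 38, 12 mm high. Push the glass on them with 2 to 5 N; over 8 N it may chip.
- clip (a joint): Angle of the clip, rad: 0 down with nothing beneath, about 0.06 with its foot on the chamber, 0.6 fully up. The spring goes over centre at 0.30: below it drives the clip down, above it drives it up and keeps it up. The force at the finger bar is about 5 N at either end of the travel, none at 0.30. Let go above the glass the clip snaps down; lower it slowly, the bar well under 0.15 m/s.
- clip_bar (a point): Centre of the clip's finger bar, a red round bar 10 mm thick, 30 mm long along y, on a 10 mm wide stem on the blade's toe. The clip's hinge axis lies along the guide's y, 76 mm beyond the guide's origin (x) and 26 mm above it. At angle 0 the bar is 50 mm before the hinge (-x) and 20 mm above it. Pinch it from above across its ends or its thickness; it turns in the grip as the clip swings.
- clip_foot (a point): Underside of the white nylon foot, 14 mm wide, at the toe of the clip, 36 mm right below the bar with the clip down (50 mm before the hinge and 16 mm below it at angle 0). It comes to rest on the frosted far end of the chamber. The spring alone presses it with about 4 N; above about 12 N, as when the clip snaps down, the glass may crack.
- chamber_mid (a point): Centre of the glass counting chamber, 76 (x, long) by 36 (y) by 5 mm, 36 g, greenish glass, white frosted ends, silver middle; either end may go first. It starts on a foam pedestal, 64 by 22 mm, top 18 mm above the bench, in a shallow blue tray (140 by 104 mm, rim 14 mm high, foam floor 6 mm above the bench), and overhangs it all round, so fingers can hold its long edges.
- dishes_mid (a point): Centre of a stack of three round dishes, 90 mm in diameter, 45 mm high. Leave alone.
- reagent_mid (a point): Centre of an amber bottle, 54 mm in diameter, 105 mm high. Leave alone.
- tally_mid (a point): Centre of a round steel hand tally counter, 44 mm in diameter, 34 mm high. Leave alone.
Not all that is in view belongs to the job. There is more than one size of the part that bears chamber_mid; the job needs the middle-sized.

How it is judged (in metres and radians):
On the way, in this order (a step that is already met when the one before it is completed fails the run):
1. the clip stands fully up by itself (value of joint clip above 0.55 rad and contact force between the fingers and light_base below 0.1 N), for 0.2 s.
2. the chamber is fully home in the corner under the clip and the lip, pushed lightly (over 1.5 N) against the guide, while the clip is up (value of joint clip above 0.45 rad and x of chamber_mid in the frame of guide above -0.001 m and y of chamber_mid in the frame of guide above -0.001 m and z of chamber_mid in the frame of guide below 0.0125 m and angle between the x axis of chamber_mid and the x axis of guide, either way round below 0.05 rad and contact force between chamber and guide above 1.5 N), for 0.1 s.
At the end, for the whole second after the job is handed in: The chamber lies flat on the bed, within 1 mm of touching both end stop and side fence and within 0.05 rad of square, and the clip is down with its foot pressing on the glass with more than 1 N by its spring alone (x of chamber_mid in the frame of guide between -0.001 and 0.001 m and y of chamber_mid in the frame of guide between -0.001 and 0.001 m and z of chamber_mid in the frame of guide below 0.0115 m and angle between the x axis of chamber_mid and the x axis of guide, either way round below 0.05 rad and contact force between clip and chamber above 1 N and value of joint clip below 0.1 rad).
It fails at once if the glass is pressed on the guide with more than 8 N (contact force between chamber and guide above 8 N).
It fails at once if the clip's foot strikes or presses the glass with more than 12 N (contact force between chamber and clip above 12 N).
It fails at once if the clip snaps down (faster than 3.5 rad/s) while the chamber lies beneath it (velocity of joint clip below -3.5 rad/s and horizontal distance between clip_foot and chamber_mid below 0.06 m).
It fails at once if the dishes, the bottle or the tally counter are moved more than 15 mm (distance of any of dishes_mid, reagent_mid, tally_mid from where it was at the start of the episode above 0.015 m).
It also fails if it takes over 72 s, if anything falls off the work surface, if the arm or the gripper's body presses on something with over 40 N, if the wrist force passes 120 N, or if a joint passes its speed limit or range.

## Working session

There is one attempt and no reset: what is moved stays moved. The work goes in short steps, each a Python script; the robot and the scene stay as the last script left them, time stands still between calls to the robot, and variables do not carry over. Pictures are saved under pics/ and viewed, about 8 in all and at most 12, crops included, and the job is handed in when it is done.

```bash
mkdir -p pics; ls; cat > h.py <<'E'
import numpy as np, cv2
from rig import robot
def save(n,img): cv2.imwrite('pics/'+n+'.png',cv2.cvtColor(img,cv2.COLOR_RGB2BGR))
def cloud(name):
    ci=robot.camera_info(name)
    if name=='wrist':
        R=np.array(robot.read_tcp_rot());p=np.array(robot.read_position())
    im,d=robot.grab_frame(name)
    f=210/np.tan(np.radians(ci['vfov'])/2)
    v,u=np.mgrid[:420,:560]
    P=np.stack([(u-ci['cx'])/f*d,(v-ci['cy'])/f*d,d],-1)
    if name=='wrist':
        T=np.array(ci['T_tool_cam']);P=(P@T[:3,:3].T+T[:3,3])@R.T+p
    else:
        V=np.linalg.inv(np.array(ci['view']));P=P@V[:3,:3].T+V[:3,3]
    P[d==0]=np.nan
    return im,P
E
python3 - <<'E'
from h import *
ims=[]
for n in('top','scene'):
    im,P=cloud(n);save(n,im);np.save(n+'.npy',P);ims.append(im)
    print(n,robot.camera_info(n))
print(robot.camera_info('wrist'),robot.read_tcp_rot(),robot.read_t())
E
```

```text
pics
top {'vfov': 49.31138504102974, 'cx': 277.8934673897246, 'cy': 209.57541988740286, 'view': array([[-0.02106204, -0.99973213,  0.00959499, -0.01540203],
       [-0.99372187,  0.01987874, -0.11009847,  0.54511137],
       [ 0.10987824, -0.01185365, -0.99387437,  1.18524525],
       [ 0.        ,  0.        ,  0.        ,  1.        ]])}
scene {'vfov': 44.62428341001467, 'cx': 289.64949247911136, 'cy': 214.1084406147354, 'view': array([[-0.49470932,  0.86875848,  0.02283376,  0.28064119],
       [ 0.52441377,  0.3193696 , -0.78929922, -0.18224038],
       [-0.6930028 , -0.37849935, -0.61358403,  1.63821198],
       [ 0.        ,  0.        ,  0.        ,  1.        ]])}
{'vfov': 62.37298343847107, 'cx': 272.70210745188893, 'cy': 204.77974286527615, 'T_tool_cam': array([[ 1.63365333e-04, -9.54171080e-01, -2.99261630e-01,
         8.06386871e-02],
       [ 9.99999569e-01,  4.29311379e-04, -8.22929554e-04,
        -7.12113150e-04],
       [ 9.13692005e-04, -2.99261366e-01,  9.54170739e-01,
        -1.59661300e-01],
       [ 0.00000000e+00,  0.00000000e+00,  0.00000000e+00,
         1.00000000e+00]])} [[ 8.97428745e-01 -4.41159139e-01 -5.10783734e-04]
 [-4.41159406e-01 -8.97427663e-01 -1.40299160e-03]
 [ 1.60551113e-04  1.48442204e-03 -9.99998885e-01]] 0.1
```

View pics/top.png

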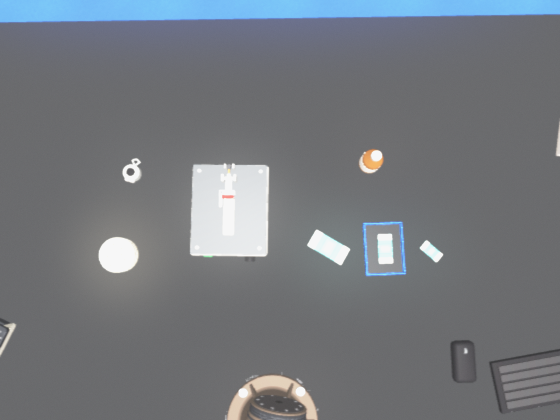

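View pics/scene.png

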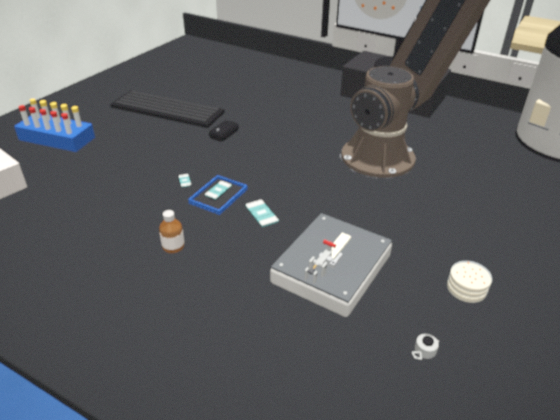

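Top view: light base centred (230,210) with the red bar at (228,197) and clip hinge away from the robot at (228,172). The tray chamber is at (385,249), with larger and smaller decoys at (329,247) and (431,251). Next I'll measure all of these.

```bash
python3 - <<'E'
from h import *
P=np.load('top.npy');im=cv2.cvtColor(cv2.imread('pics/top.png'),cv2.COLOR_BGR2RGB)
def rect(m,n):
    q=P[m][:,:2].astype(np.float32);(c,s,a)=cv2.minAreaRect(q);b=cv2.boxPoints((c,s,a))
    print(n,m.sum(),np.round(c,4),np.round(s,4),round(a,2),'z',np.round(np.nanpercentile(P[m][:,2],[5,50,95]),4))
v,u=np.mgrid[:420,:560]
def box(u0,u1,v0,v1): return (u>u0)&(u<u1)&(v>v0)&(v<v1)&~np.isnan(P[...,2])
Z=P[...,2]
m=box(180,280,155,265)&(Z>.05)&(Z<.066);rect(m,'base')
I=im.astype(int)
red=box(215,245,185,210)&(I[...,0]>150)&(I[...,1]<90);rect(red,'bar')
bright=(I.min(-1)>70)
for n,b in(('tray',(370,400,228,270)),('big',(305,352,228,266)),('small',(418,445,238,264))):
    m=box(*b)&(I[...,1]>90)
    m=cv2.morphologyEx(m.astype(np.uint8),cv2.MORPH_OPEN,np.ones((3,3)))>0
    rect(m,n)
m=box(360,408,218,278)&(I[...,2]>150)&(I[...,0]<90);rect(m,'trayrim')
bed=box(222,238,205,240)&(I.min(-1)>215);rect(bed,'bed')
for n,b in(('dish',(95,140,235,275)),('bottle',(355,390,145,178)),('tally',(120,145,155,185))):
    rect(box(*b)&(Z>.02),n)
E
```

```text
base 6143 [0.5455 0.102 ] [0.1982 0.2376] 88.02 z [0.0558 0.0599 0.0638]
bar 0 [0. 0.] [0. 0.] 0.0 z nan
tray 1186 [ 0.4352 -0.3131] [0.0783 0.1084] 87.98 z [0.0025 0.0075 0.0253]
big 1689 [ 0.4439 -0.162 ] [0.1236 0.0974] 88.78 z [-0.0035  0.0022  0.01  ]
small 643 [ 0.4272 -0.4395] [0.0713 0.0649] 88.7 z [-0.0035  0.0012  0.0065]
trayrim 0 [0. 0.] [0. 0.] 0.0 z nan
bed 508 [0.5105 0.098 ] [0.0369 0.086 ] 89.57 z [0.0571 0.0647 0.071 ]
dish 1030 [0.4359 0.3957] [0.09  0.088] 87.8 z [0.0345 0.0444 0.0482]
bottle 412 [ 0.6688 -0.2754] [0.052  0.0528] 25.82 z [0.0311 0.0722 0.1067]
tally 212 [0.6539 0.3678] [0.0431 0.0442] 69.03 z [0.0213 0.0269 0.0362]
  return np.nanmean(a, axis, out=out, keepdims=keepdims)
```

```bash
cat >> h.py <<'E'
def ori(yaw,flip=True):
    s=-1 if flip else 1
    c,n=np.cos(yaw),np.sin(yaw)
    x=s*np.array([c,n,0]);z=np.array([0,0,-1.]);return np.stack([x,np.cross(z,x),z],1)
E
python3 - <<'E'
from h import *
for f in(True,False):
    for p in([.53,.1,.24],[.62,.1,.12],[.43,-.31,.03]): print(f,np.round(robot.ik(p,ori(np.radians(-2),f)),1))
robot.goto([.535,.1,.26],ori(np.radians(-2)))
im,P=cloud('wrist');save('w1',im);np.save('w1.npy',P);print(robot.read_t(),robot.read_position(),robot.read_force(),im[200,280],im.max((0,1)),robot.read_qpos())
E
```

```text
True [  31.5    7.2  -15.3    0.   -67.5 -123.5]
True [  26.9   21.   -13.4    0.   -55.5 -118.9]
True [-14.6  19.4 -31.2   0.  -39.4 -77.4]
False [ 31.5   7.2 -15.3   0.  -67.5  56.5]
False [ 26.9  21.  -13.4   0.  -55.5  61.1]
False [-14.6  19.4 -31.2   0.  -39.4 102.6]
2.1667 [0.53504439 0.1006006  0.25989534] [ 0.34936782 -0.0542571  -0.73737259] [255 255 255] [255 255 255] [ 3.12758692e+01  7.03491625e+00 -1.28822623e+01 -1.26634409e-03
 -7.00875359e+01 -1.23193444e+02]
```

View pics/w1.png

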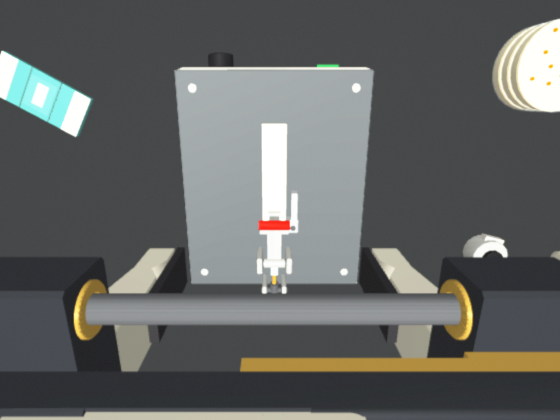

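The wrist view shows the base upright, with its near edge at the top. The red bar is at (274,225), the fence at (294,210), the end stop under the bar and the hinge at (275,265).

```bash
python3 - <<'E'
from h import *
P=np.load('w1.npy');I=cv2.imread('pics/w1.png')[...,::-1].astype(int)
v,u=np.mgrid[:420,:560]
ok=~np.isnan(P[...,2])
m=ok&(P[...,2]>.05)&(P[...,2]<.07)&(v>60)&(v<250)&(u>170)&(u<385)
# left/right edges -> yaw, centre
rows=range(85,235,5);L=[];R=[]
for r in rows:
    c=np.where(m[r])[0];L.append(P[r,c[0]+1]);R.append(P[r,c[-1]-1])
L=np.array(L);R=np.array(R)
for q in(L,R):
    k=np.polyfit(q[:,0],q[:,1],1);print('edge yaw',np.degrees(np.arctan(k[0])),'y at .5455',np.polyval(k,.5455))
e=[]
for c in range(200,360,5):
    r=np.where(m[:,c])[0];e.append(P[r[0]+1,c])
e=np.array(e);k=np.polyfit(e[:,1],e[:,0],1);print('near edge',np.degrees(np.arctan(-k[0])),np.polyval(k,.1),'z',np.median(P[m][:,2]))
bed=m*0==1
bed=ok&(I.min(-1)>225)&(v>128)&(v<205)&(u>258)&(u<288)
L=[];R=[]
for r in range(132,205,4):
    c=np.where(bed[r])[0];L.append(P[r,c[0]]);R.append(P[r,c[-1]])
L=np.array(L);R=np.array(R)
for q in(L,R):
    k=np.polyfit(q[:,0],q[:,1],1);print('bed',np.degrees(np.arctan(k[0])),np.polyval(k,.5455),q[0,:],q[-1,0])
print('bed z',np.median(P[bed][:,2]))
red=ok&(I[...,0]>180)&(I[...,1]<60)&(I[...,2]<60)&(v>200)&(v<250)
q=P[red];print('bar',red.sum(),u[red].min(),u[red].max(),v[red].min(),v[red].max(),np.median(q,0),cv2.minAreaRect(q[:,:2].astype(np.float32)),np.percentile(q[:,2],[5,50,95]))
E
```

```text
edge yaw -1.8451775649411004 y at .5455 0.007313571477294452
edge yaw -1.9677677831624634 y at .5455 0.19726031621084958
near edge -1.9469562215071052 0.42822462857718396 z 0.06140274657998096
bed -2.169034581707226 0.09042547819871989 [0.48708141 0.09276295 0.0697186 ] 0.5618143392778882
bed -2.497670965635273 0.11433137079652375 [0.4886534  0.11683383 0.06165263] 0.5648899553803026
bed z 0.06932957670644836
bar 206 260 288 221 228 [0.56995118 0.10263158 0.11137091] ((0.5699216723442078, 0.1017833948135376), (0.026597853749990463, 0.0070595950819551945), 87.85120391845703) [0.10928698 0.11137091 0.11269116]
```

```bash
cat >> h.py <<'E'
YAW=np.radians(-2.0);G=np.array([.5457,.1025,.06])
Rg=np.array([[np.cos(YAW),-np.sin(YAW),0],[np.sin(YAW),np.cos(YAW),0],[0,0,1]])
def g2w(p): return G+Rg@np.array(p,float)
def w2g(p): return Rg.T@(np.array(p)-G)
def bar(t): return np.array([.076-.05*np.cos(t)+.02*np.sin(t),0,.026+.05*np.sin(t)+.02*np.cos(t)])
DZ=np.array([0,0,-.016])
def st(n=''): print(n,'t',round(robot.read_t(),2),'g',np.round(w2g(robot.read_position())*1e3,2),'F',np.round(Rg.T@np.array(robot.read_force()),2),'w',round(robot.read_grip_width(),3))
E
python3 - <<'E'
from h import *
O=ori(YAW)
robot.goto(g2w(bar(0)+[0,0,.04]),O);robot.move_gripper(.6)
robot.servo_line(g2w(bar(0)+DZ),O,.1);st('at')
robot.move_gripper(0.);st('grip')
for t in np.arange(.1,.581,.12):
    robot.servo_line(g2w(bar(t)+DZ),O,.06);st(round(t,2))
im,P=cloud('wrist');save('w2',im)
E
```

```text
at t 4.22 g [26.37  0.09 30.32] F [0.88 0.38 0.36] w 0.6
grip t 4.74 g [26.03 -0.89 30.41] F [ 0.27 -6.28  1.82] w 0.335
0.1 t 4.99 g [27.54 -0.91 34.13] F [ 2.92 -4.95 -7.46] w 0.332
0.22 t 5.25 g [30.78 -0.95 40.08] F [-0.13 -5.57 -5.47] w 0.332
0.34 t 5.51 g [35.28 -0.9  46.09] F [-0.55 -5.98 -2.08] w 0.334
0.46 t 5.77 g [40.39 -0.86 51.27] F [-1.27 -7.62 -0.13] w 0.334
0.58 t 6.03 g [46.21 -0.81 55.77] F [ 0.11 -7.01  2.17] w 0.334
```

View pics/w2.png

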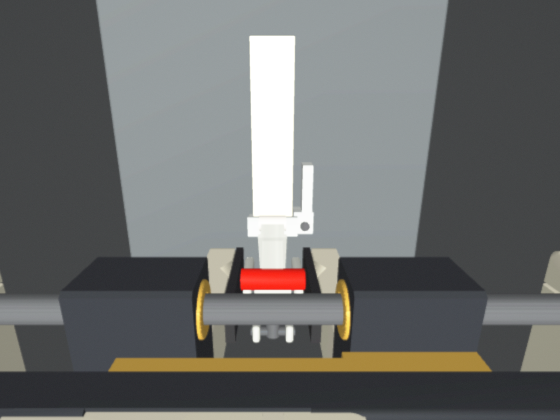

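The bar is pinched and raised, so I'll let go, check that it stays up, and look at the tray. The measured y bias goes into G as −0.9 mm.

```bash
sed -i 's/\.1025,\.06/.1016,.06/' h.py; python3 - <<'E'
from h import *
robot.move_gripper(.6);robot.dwell(.25);st('open')
p=robot.read_position();robot.servo_line(p+np.array([0,0,.05]),None,.15)
robot.dwell(.3);st('up')
robot.goto([.42,-.31,.22],ori(0.))
im,P=cloud('wrist');save('w3',im);np.save('w3.npy',P);st()
im,_=cloud('scene');save('s3',cv2.resize(im[200:320,250:420],None,fx=3,fy=3))
w=cv2.imread('pics/w3.png');s=cv2.imread('pics/s3.png');c=np.zeros((420,560+240,3),np.uint8);c[:,:560]=w;c[:169,560:]=cv2.resize(s,(240,169));cv2.imwrite('pics/c3.png',c)
E
```

```text
open t 6.97 g [45.11  0.9  54.12] F [-0.35 -0.85  0.43] w 0.599
up t 7.75 g [ 44.8    0.72 103.39] F [ 0.47 -0.24 -0.01] w 0.597
 t 9.44 g [-110.66 -415.13  159.81] F [ 0.4  -0.71  0.44] w 0.596
```

View pics/c3.png

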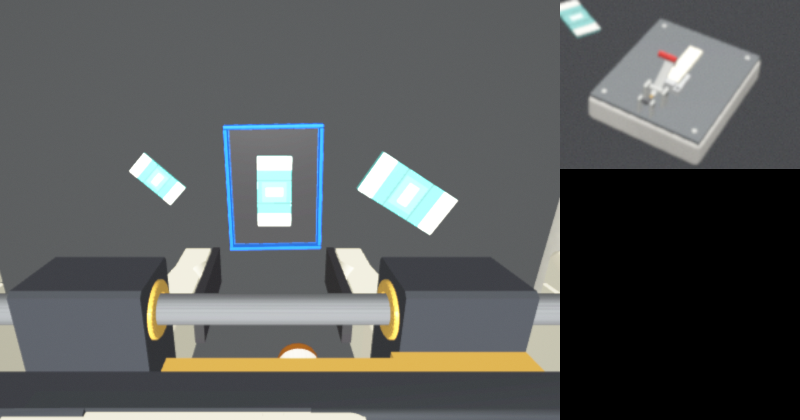

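The clip stays up (scene inset: the bar stands raised). The chamber is at (274,190) in the tray, nearly square to the tool, so I'll measure it.

```bash
python3 - <<'E'
from h import *
P=np.load('w3.npy');I=cv2.imread('pics/w3.png')[...,::-1].astype(int)
v,u=np.mgrid[:420,:560]
m=(I.min(-1)>120)&(v>145)&(v<240)&(u>245)&(u<305)&(P[...,2]>.01)
q=P[m];print(m.sum(),u[m].min(),u[m].max(),v[m].min(),v[m].max(),np.median(q,0))
print(cv2.minAreaRect(q[:,:2].astype(np.float32)),np.percentile(q[:,2],[5,50,95]))
L=[];R=[]
for r in range(162,222,4):
    c=np.where(m[r])[0];L.append(P[r,c[0]]);R.append(P[r,c[-1]])
for e in(np.array(L),np.array(R)):
    k=np.polyfit(e[:,0],e[:,1],1);print(np.degrees(np.arctan(k[0])),np.polyval(k,.43),e[0,0],e[-1,0])
m=(I[...,2]>180)&(I[...,0]<80)&(v>110)&(v<255)&(u>215)&(u<330)
print(cv2.minAreaRect(P[m][:,:2].astype(np.float32)))
E
```

```text
2374 257 291 155 224 [ 0.4326027  -0.30687135  0.02447711]
((0.43480053544044495, -0.3072061836719513), (0.0359513983130455, 0.07561063766479492), 89.92660522460938) [0.02313772 0.02447711 0.02577098]
-0.3395791909363519 -0.32470050809247275 0.4038991313307326 0.46486257781144447
0.3154072145963474 -0.28977169855334417 0.40372374852108067 0.465204520119978
((0.43944457173347473, -0.3076535761356354), (0.14232927560806274, 0.10682526230812073), 3.5494909286499023)
```

```bash
python3 - <<'E'
from h import *
O=ori(0.);p=np.array([.4348-.024,-.3072,.0125])
robot.goto(p+[0,0,.05],O);robot.move_gripper(.5)
robot.servo_line(p,O,.1);print(robot.read_position());st('at')
robot.move_gripper(0.);print(robot.read_position());st('grip')
p=robot.read_position();robot.servo_line(p+np.array([0,0,.08]),None,.1);robot.dwell(.2);st('lift');print(robot.read_position())
O=ori(YAW)
robot.goto(g2w([-.084,-.002,.09]),O)
robot.servo_line(g2w([-.084,-.002,.02]),O,.1);robot.dwell(.3);st('over')
im,P=cloud('wrist');save('w4',im);np.save('w4.npy',P)
E
```

```text
[ 0.41099697 -0.30730853  0.01263729]
at t 11.26 g [-120.35 -413.36  -47.36] F [0.36 0.36 0.25] w 0.495
[ 0.41132561 -0.30737545  0.01314898]
grip t 11.58 g [-120.02 -413.42  -46.85] F [-0.09  0.59  2.65] w 0.405
lift t 12.74 g [-120.38 -413.31   32.5 ] F [ 1.09  1.03 -1.08] w 0.404
[ 0.41096687 -0.30726025  0.09250481]
over t 15.43 g [-83.8   -1.81  20.45] F [ 0.43  0.08 -0.71] w 0.402
```

View pics/w4.png

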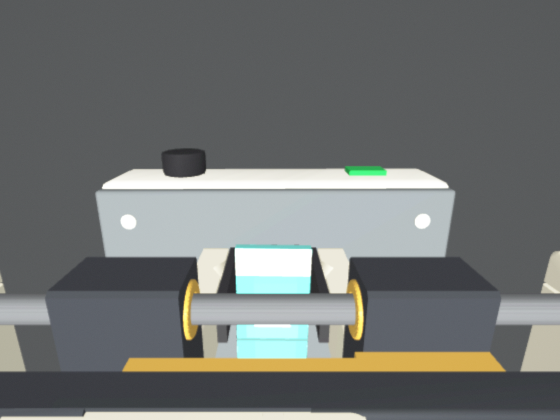

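The chamber is held square over the near end of the bed. Next I'll lower it to the bed and slide it in with force checks.

```bash
cat >> h.py <<'E'
def force(n=4):
    a=[]
    for _ in range(n): robot.dwell(.03);a.append(Rg.T@np.array(robot.read_force()))
    return np.mean(a,0)
E
python3 - <<'E'
from h import *
O=ori(YAW)
robot.servo_line(g2w([-.084,-.002,.006]),O,.05);robot.dwell(.2);b=force(8);print('bias',b);st()
z=.006
while z>.0015:
    z-=.0005;robot.servo_line(g2w([-.084,-.002,z]),O,.02);f=force()-b
    if f[2]>1: break
st('bed %.4f'%z);print(f)
z+=.0005
robot.servo_line(g2w([-.084,-.002,z]),O,.02)
robot.servo_line(g2w([-.03,-.002,z]),O,.06);robot.dwell(.2);b2=force(8);print('slid',b2);st('z %.4f'%z)
E
```

```text
bias [ 0.02281491  0.06922648 -0.2610535 ]
 t 16.38 g [-83.95  -1.96   6.12] F [ 0.34 -0.26 -0.18] w 0.401
bed 0.0030 t 18.68 g [-83.92  -1.96   3.09] F [-0.44  0.05  1.35] w 0.405
[-0.33838074 -0.05749302  1.6067103 ]
slid [-0.03641724  0.34212474 -0.26183431]
z 0.0035 t 20.45 g [-30.06  -1.98   3.55] F [ 0.28  0.05 -0.92] w 0.403
```

```bash
python3 - <<'E'
from h import *
O=ori(YAW);z=.0035
b=force(8)
def push(p,ax,lim,end):
    while True:
        f=force(3)-b
        if -f[ax]>lim: print('contact',ax,np.round(f,2),p);return p
        if p[ax]>end: print('none',ax,np.round(f,2),p);return p
        p=p.copy();p[ax]+=.0002 if -f[ax]>.5 or ax==0 and p[0]>-.026 or ax==1 else .0005
        robot.servo_line(g2w(p),O,.02)
p=np.array([-.03,-.002,z])
p=push(p,0,1.8,-.021);st('x')
p[0]-=.0002;robot.servo_line(g2w(p),O,.02)
p=push(p,1,2.0,.003);st('y')
p=push(p,0,1.5,-.02);robot.dwell(.3);print(np.round(force(6)-b,2),p);st('end')
E
```

```text
contact 0 [-2.87  0.7  -0.19] [-0.0244 -0.002   0.0035]
x t 26.42 g [-24.72  -2.11   3.37] F [-1.99  1.11 -0.53] w 0.401
contact 1 [-3.72 -2.24  0.05] [-0.0246 -0.0012  0.0035]
y t 28.17 g [-24.73  -1.29   3.44] F [-4.42 -2.18 -0.15] w 0.401
contact 0 [-3.47 -2.37 -0.19] [-0.0246 -0.0012  0.0035]
[-3.76 -1.64  0.25] [-0.0246 -0.0012  0.0035]
end t 28.77 g [-24.73  -1.28   3.44] F [-3.99 -1.8  -0.82] w 0.4
```

Fy might only be friction at the end stop. I'll back off x, find the fence on its own, then seat x.

```bash
python3 - <<'E'
from h import *
O=ori(YAW);z=.0035
b=np.array([0,.3,-.3])
p=np.array([-.0256,-.0012,z]);robot.servo_line(g2w(p),O,.03);robot.dwell(.1);f=force(3)-b;print('backed',np.round(f,2))
L=[]
while -f[1]<2.5 and p[1]<.002:
    p[1]+=.0003;robot.servo_line(g2w(p),O,.02);f=force(2)-b;L.append((round(p[1]*1e3,1),round(w2g(robot.read_position())[1]*1e3,2),round(f[0],1),round(f[1],1)))
print(L);st('y');print('torque',np.round(robot.read_ft_torque(),3))
im,P=cloud('wrist');save('w5',im)
E
```

```text
backed [-0.02 -0.52 -0.47]
[(np.float64(-0.9), np.float64(-0.79), np.float64(-0.1), np.float64(-0.2)), (np.float64(-0.6), np.float64(-0.59), np.float64(0.3), np.float64(-0.0)), (np.float64(-0.3), np.float64(-0.26), np.float64(0.2), np.float64(-0.4)), (np.float64(-0.0), np.float64(0.01), np.float64(0.0), np.float64(0.0)), (np.float64(0.3), np.float64(0.19), np.float64(0.6), np.float64(-1.3)), (np.float64(0.6), np.float64(0.32), np.float64(0.9), np.float64(-2.9))]
y t 31.12 g [-25.68   0.32   3.47] F [ 0.49 -2.72 -0.37] w 0.402
torque [-1.215 -0.415 -0.135]
```

View pics/w5.png

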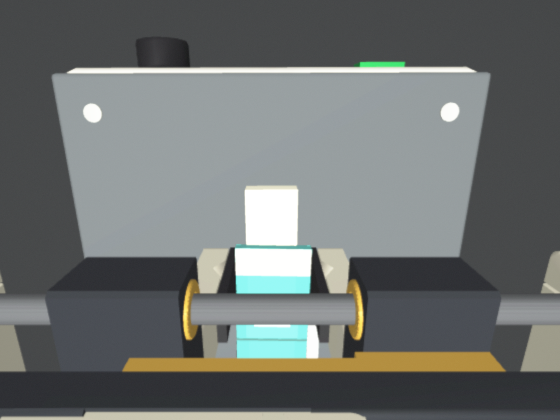

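The fence touches at y≈+0.15 mm, so the earlier Fy was friction. Now I'll seat x while holding light y pressure.

```bash
python3 - <<'E'
from h import *
O=ori(YAW);z=.0035
b=np.array([0,.3,-.3])
p=np.array([-.0252,.0005,z]);robot.servo_line(g2w(p),O,.02);f=force(2)-b;L=[]
while -f[0]<2.5 and p[0]<-.0232:
    p[0]+=.0002;robot.servo_line(g2w(p),O,.02);f=force(2)-b;L.append([round(float(x),2) for x in (p[0]*1e3,w2g(robot.read_position())[0]*1e3,f[0],f[1])])
print(L)
robot.dwell(.3);f=force(4)-b;print(np.round(f,2));st('hold')
L=[]
while -f[1]<1.8 and p[1]<.0015:
    p[1]+=.0002;robot.servo_line(g2w(p),O,.02);f=force(3)-b;L.append([round(float(x),2) for x in (p[1]*1e3,w2g(robot.read_position())[1]*1e3,f[0],f[1])])
print(L);robot.dwell(.3);st('hold');print(p)
E
```

```text
[[-25.0, -25.38, -1.68, -3.92], [-24.8, -25.12, -2.87, -3.83]]
[-2.85 -3.93 -0.26]
hold t 32.55 g [-25.12   0.3    3.35] F [-3.06 -3.46 -0.62] w 0.402
[]
hold t 32.85 g [-25.11   0.3    3.36] F [-3.17 -4.39  0.09] w 0.405
[-0.0248  0.0005  0.0035]
```

X contact might again be friction (−25.1 against −24.7 free). I'll ease the y press and push x a little further.

```bash
python3 - <<'E'
from h import *
O=ori(YAW);z=.0035
b=np.array([0,.3,-.3])
p=np.array([-.0248,.0001,z]);robot.servo_line(g2w(p),O,.02);f=force(3)-b;L=[]
def rec(): L.append([round(float(x),2) for x in (*p[:2]*1e3,*w2g(robot.read_position())[:2]*1e3,f[0],f[1])])
rec()
while -f[0]<3.2 and p[0]<-.0232:
    p[0]+=.0002;robot.servo_line(g2w(p),O,.02);f=force(2)-b;rec()
x1=p[0]
while -f[1]<2.5 and p[1]<.0008 and np.hypot(*f[:2])<5.5:
    p[1]+=.0002;robot.servo_line(g2w(p),O,.02);f=force(2)-b;rec()
print(*L,sep='\n');robot.dwell(.3);st('hold');print(p)
E
```

```text
[-24.8, 0.1, -24.73, 0.22, -2.57, -2.84]
[-24.6, 0.1, -24.7, 0.16, -4.0, -2.42]
[-24.6, 0.3, -24.7, 0.23, -4.19, -3.07]
hold t 34.13 g [-24.72   0.21   3.44] F [-2.63 -2.63 -0.58] w 0.407
[-0.0246  0.0003  0.0035]
```

The chamber moved on to x=−24.7 and then went stiff, so it is home on both faces and has been held there. Now I'll rest it, release, and inspect.

```bash
python3 - <<'E'
from h import *
O=ori(YAW)
robot.servo_line(g2w([-.0247,.0002,.003]),O,.02);robot.dwell(.1);st('rest')
robot.move_gripper(.5);st('open')
robot.servo_line(g2w([-.026,.0002,.05]),O,.08)
robot.servo_line(g2w([-.03,0,.15]),O,.2);robot.dwell(.2)
im,P=cloud('wrist');save('w6',im);np.save('w6.npy',P);st()
E
```

```text
rest t 34.48 g [-24.64   0.22   3.19] F [-4.7  -2.33  2.34] w 0.404
open t 34.92 g [-24.14   0.62   3.23] F [0.28 0.13 0.14] w 0.497
 t 36.57 g [-30.41  -0.29 148.96] F [-0.1  -0.24 -0.3 ] w 0.498
```

View pics/w6.png

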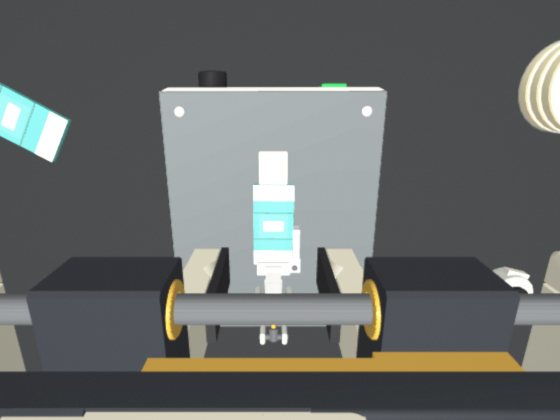

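```bash
python3 - <<'E'
from h import *
im=cv2.imread('pics/w6.png');cv2.imwrite('pics/w6c.png',cv2.resize(im[170:285,235:320],None,fx=5,fy=5,interpolation=cv2.INTER_NEAREST))
I=im[...,::-1].astype(int)
for r in (195,215,230,240,250,255): print(r,I[r,286:306].tolist()[::1] if r==240 else '',[int(x) for x in np.where(np.abs(np.diff(I[r,245:310,0]))>35)[0]+245])
E
```

```text
195  [252, 294]
215  []
230  [262, 283, 292, 299]
240 [[154, 247, 244], [153, 247, 243], [153, 247, 243], [153, 247, 243], [153, 247, 244], [157, 247, 244], [202, 250, 248], [252, 254, 254], [254, 254, 254], [254, 254, 254], [254, 254, 254], [254, 254, 254], [254, 254, 254], [233, 237, 235], [182, 188, 189], [165, 173, 174], [164, 171, 173], [164, 172, 174], [164, 172, 173], [163, 171, 173]] [291, 292, 299]
250  [253, 299]
255  [252, 253, 299]
```

View pics/w6c.png

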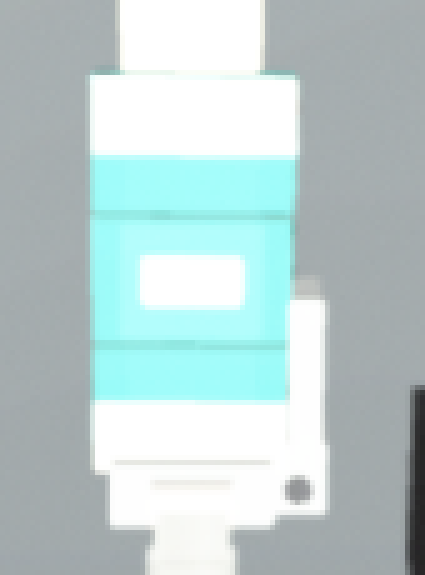

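Magnified view: the chamber's right edge sits on the fence and its far end runs under the stop lip, with no visible gap. Now I'll pinch the bar and lower the clip.

```bash
python3 - <<'E'
from h import *
O=ori(YAW)
robot.move_gripper(.6)
robot.servo_line(g2w(bar(.6)+[0,0,.04]),O,.12)
robot.servo_line(g2w(bar(.6)+DZ),O,.08);robot.dwell(.1);b=force(3);st('at')
robot.move_gripper(0.);st('grip')
for t in (.5,.4,.3,.22,.16,.12,.1):
    robot.servo_line(g2w(bar(t)+DZ),O,.03);st(t)
print(np.round(force(3)-b,2))
E
```

```text
at t 38.92 g [46.33  0.14 55.32] F [-0.54  0.18 -0.88] w 0.599
grip t 39.45 g [46.02 -0.14 54.82] F [-0.19 -1.33  0.89] w 0.333
0.5 t 39.78 g [42.9  -0.08 52.51] F [ 1.7  -3.81  4.78] w 0.333
0.4 t 40.12 g [38.06 -0.08 48.25] F [ 1.76 -2.31  4.95] w 0.339
0.3 t 40.45 g [33.82 -0.14 43.56] F [ 0.94 -2.89  2.02] w 0.33
0.22 t 40.74 g [31.17 -0.13 40.03] F [ 1.22 -2.01  2.25] w 0.33
0.16 t 41.0 g [29.46 -0.13 37.32] F [ 0.63 -3.58 -0.04] w 0.331
0.12 t 41.25 g [28.43 -0.14 35.53] F [-0.03 -3.9   0.37] w 0.333
0.1 t 41.5 g [28.02 -0.09 34.75] F [-0.19 -3.26 -1.16] w 0.334
[ 0.96 -3.7  -0.44]
```

The up and down forces are symmetric about 0.30, which fits pinch friction of about 2.5 N, so the clip is following the grip. I'll approach the last bit in small steps.

```bash
python3 - <<'E'
from h import *
O=ori(YAW);b=np.array([-.5,.2,-.6])
for t in np.arange(.092,.035,-.006):
    robot.servo_line(g2w(bar(t)+DZ),O,.01);f=force(4)-b;print(round(t,3),np.round(f,2),np.round(w2g(robot.read_position())*1e3,2))
    if f[2]>1.5: break
st('stop')
E
```

```text
0.092 [-0.3  -4.18  0.98] [27.92 -0.1  34.5 ]
0.086 [-1.01 -4.32  0.83] [27.71 -0.1  34.14]
0.08 [-0.79 -4.76  0.9 ] [27.61 -0.04 33.88]
0.074 [-1.71 -4.87  1.29] [27.46 -0.06 33.57]
0.068 [-1.56 -4.39  1.37] [27.33 -0.07 33.28]
0.062 [-1.68 -4.8   0.65] [27.18 -0.08 32.95]
0.056 [-1.7  -5.18  0.73] [27.05 -0.09 32.64]
0.05 [-1.97 -4.77  1.41] [26.93 -0.08 32.44]
0.044 [-2.12 -4.59  2.5 ] [26.91 -0.08 32.39]
stop t 45.05 g [26.91 -0.08 32.39] F [-2.83 -4.38  2.45] w 0.332
```

The foot is in contact: TCP motion stalled at z 32.4 mm while Fz rose. Releasing now.

```bash
python3 - <<'E'
from h import *
O=ori(YAW)
robot.move_gripper(.6);st('open')
p=robot.read_position();robot.servo_line(p+np.array([0,0,.05]),None,.08)
robot.servo_line(g2w([-.04,0,.16]),O,.15);robot.dwell(.2)
im,P=cloud('wrist');st()
s,_=cloud('scene')
c=np.zeros((420,800,3),np.uint8);c[:,:425]=cv2.resize(im[170:285,235:320],(425,420));c[:240,440:780]=cv2.resize(s[200:320,250:420],(340,240));save('c7',c)
I=im.astype(int);red=(I[...,0]>180)&(I[...,1]<70)&(I[...,2]<70);q=np.nanmedian(P[red],0);print('bar g',np.round(w2g(q)*1e3,1),red.sum())
E
```

```text
open t 45.69 g [27.02  0.1  32.2 ] F [ 0.33 -0.13  0.42] w 0.601
 t 47.55 g [-39.97  -0.19 159.07] F [ 0.03 -0.24  0.81] w 0.604
bar g [24.9  2.  54.1] 272
```

View pics/c7.png

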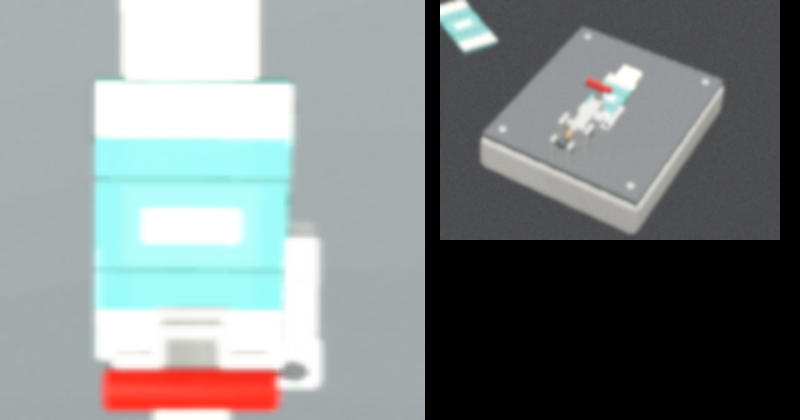

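The clip is down on the far end (bar top 54.1 mm above the stage, about 54 expected), and the chamber still sits square against the fence and stop.

```bash
python3 -c "
from rig import robot
robot.job_done();print(robot.read_t())"
```

```text
the job is handed in; nothing more can be done
the job is handed in; nothing more can be done
```

I handed the job in at about 48 s of the 72 s allowed; the rig gives no verdict, so success is judged only from my own checks.

- **Clip up:** I pinched the red bar, lifted it past centre and let go. A scene picture showed it standing up by itself.
- **Chamber home:** I took the middle-sized chamber from the tray and slid it flat along the bed under the lip. The wrist read about 4 N on the end stop and 3 N on the fence. The highest combined wrist reading I saw was about 5.5 N, against the 8 N limit.
- **Clip down:** I lowered the bar at 0.03 m/s or less until the foot touched, then released it.

**Last checks:**
- The last picture shows the chamber square against the fence and stop, with no visible gap.
- The bar top was 54.1 mm above the stage, against about 54 mm expected with the foot on the glass.
- I never moved the arm near the dishes, bottle or tally counter, but I did not re-measure their positions at the end.

**Readings that disagreed:**
- **Seating:** The first two "contacts" while seating the chamber were friction, not the guide faces. I backed off and pressed each direction again until the position stalled.
- **Clip angle:** The foot touched at a commanded angle of about 0.05 rad rather than 0.06.
- **Foot force:** I could not measure the foot's force on the glass after release.

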